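Trip-test the bench supply, then draw the stop-solenoid plunger to its mark and hold

TASK

Bench-check the engine stop solenoid on the chart table. First prove the supply: press the yellow test button so that the blue breaker lever drops, then lift the lever back up until it stays up by itself. Then draw the solenoid's plunger straight up, without forcing it sideways in its bore, until its red band is wholly out of the bore while the yellow band below is still hidden inside, and finish there, still gripping the plunger and holding it up; leave the other things on the table alone.

Things in the scene. Friction and masses are not known exactly. Their poses are not given: they have to be found in the camera images.
- supply: Grey bench supply box, 120 x 150 x 60 mm (its x, y, z), fixed to the table; origin at the centre of its underside, z up; anywhere left or right, turned up to 0.4 rad. On its top: a yellow round button on a black block at its (-15, +40) mm and a blue lever at its y = -30 mm between two black pivot cheeks (30 mm wide overall, up to z = 84 mm).
- button_top (a point): Centre of the top face of the yellow test button, 24 mm diameter, 12 mm above a black block 50 x 44 mm on the box, 88 mm above the table. Moves down with it.
- test_button (a joint): Travel of the test button in m: 0 out, 0.006 fully pressed straight down (pushes back with about 0.6 N at first, 3 N there; springs back). Beyond about 3 mm the lever is kicked over centre and drops.
- trip_lever (a joint): Angle of the blue breaker lever in rad: 0 = up (12 deg past vertical, leaning to the box's +x, rests there on its stop), 1.4 = dropped to the box's -x side (68 deg from vertical, tip low). Works by gravity alone: swings freely and tips over at about 0.21; no spring.
- lever_tip (a point): Point in the middle of the lever's thick end, on its centre line 51 mm from the pivot. The end is 14 mm wide along the hinge, 13 mm thick, and extends 9 mm beyond this point; the stalk below is 12 x 9 mm. Axes turn with the lever.
- lever_pivot (a point): Point on the lever's hinge axis, 76 mm above the table; the hinge axis is the supply box's y. When dropped, the tip lies about 19 mm higher than and 47 mm to the box's -x of this point, some 35 mm above the box's top.
- solenoid: Black stop solenoid with steel cheeks and a dark steel top plate (64 x 60 mm), 98 mm high, on a steel foot 100 x 80 x 8 mm fixed to the table; origin at the centre of the underside, z up. A round vertical bore, 21.5 mm wide and 70 mm deep, opens in the middle of the top.
- bore_mouth (a point): Centre of the bore's mouth, on the solenoid's top face, 98 mm above the table.
- plunger: Loose steel plunger, about 0.24 kg (varies), standing on the bore's floor: rod 20 mm in diameter, 82 mm long, topped by a flat tongue 30 mm (its x) by 12 mm (its y), 34 mm tall, with an eye. Origin: centre of the rod's lower end, z along the rod. Red band 42 to 52 mm, yellow band 18 to 28 mm above the lower end, both hidden in the bore at first. No spring; let go, it slides back down.
- plunger_foot (a point): Centre of the rod's lower end (70 mm below the bore's mouth at the start; 28 to 42 mm below it when the red band is out and the yellow one hidden, 35 mm being the middle).
- plunger_tongue (a point): Centre of the plunger's tongue, 99 mm above the rod's lower end, 29 mm above the bore's mouth at the start; grip it here across its 12 mm. Axes are the plunger's.
- multimeter: Bystander: green and black multimeter lying flat, 150 x 78 x 38 mm. Origin under its centre.
- screwdriver: Bystander: orange-handled screwdriver lying on the chart. Origin under its middle.
- tape_roll: Bystander: blue roll of tape lying flat, 68 mm across, 19 mm high. Origin under its centre.
- mug: Bystander: white mug, 78 mm across, 90 mm high. Origin under its centre.
- spanner: Bystander: steel spanner lying flat. Origin under its middle.
- spare_bush: Bystander: brass bush, 32 mm across, 30 mm high. Origin under its centre.
- pilot_book: Bystander: blue book lying flat, 150 x 210 x 25 mm. Origin under its centre.

How it is judged:
By the outcome, as a careful person would: the job done as asked, in the order asked, and still so for the second after the job is handed in, while the arm keeps its last pose, push and grip.
It also fails if it takes over 54 s, if anything falls off the work surface, if the arm or the gripper's body presses on something with over 40 N, if the wrist force passes 120 N, or if a joint passes its speed limit or range.

ROBOT

A 6-joint arm with a two-finger parallel gripper is mounted at the origin on the work surface. World frame = base frame: x ahead of the robot, y to its left, z up, the work surface at z = 0. Lengths are in m, angles in rad, forces in N, time in s.
With the tool pointing down it reaches from about 0.375 to 0.975 m from the base axis. Payload 3.8 kg.
Tool frame: the origin (TCP) lies at the very end of the fingers, on their centre line; the grasp point (between the pads) lies 19 mm behind it; z points along the fingers, y is the line along which they close (so a half turn about z gives the same grasp; the last joint's range is limited). The gripper opens to 88 mm and grips with 3 to 60 N. Pads are 18 mm wide; open, the fingers measure 123 mm over their backs; the gripper's body (75 mm by 187 mm) begins 45 mm behind the grasp point.
Start: joints at [-1.181, 0.264, 1.604, -0, 1.274, -0.037], TCP at [0.279, -0.614, 0.205] pointing down, gripper open.
Joint ranges: [-2.63, 2.63], [-0.94, 2.18], [0.31, 2.57], [-1.31, 4.45], [0, 2.66], [-2.55, 2.55]. Speed limits (rad/s): [2.57, 2.57, 3.14, 3.14, 3.14, 3.14].

INTERFACE

Orientations are given as a rotation vector (axis times angle).
In Python, from workcell import get_state, grab_frame, hand_in, look_for gives the robot as it stands.
- The arm moves only by the tool jog_arm, never from a script. Its arguments are lists of equal length, an entry for each row: "dr": the turn, a rotation vector about the world's x, y, z in degrees, a list of three; "delta_pos": the shift along the world's x, y, z in m, a list of three; "claw": the gripper command: -1 is fully open, 1 is shut, values between are in proportion. A call has 1 to 5 rows; each row shifts and turns the commanded pose from where the row before left it; what a row does not reach is not made up. A row lasts 1/8 s, in which the tool goes at most 62.5 mm and 10.7 degrees, less where a joint would pass 70% of its speed; a pose out of reach is approached as far as the arm can. A call is refused whole if a number of a shift passes 0.0625 or a number of a turn 10.7, either way. A call with a gripper value outside its range is refused whole. The fingers move at their own pace and stop on an object; the grip force is fixed at half the most. Time passes only in rows, so rows that do not move let the fingers close. It gives the time, the measured TCP pose, the force, the opening and the grip force at its end, in the units of the state.
- get_state(): the state, without advancing time (a new reading comes with each control period).
- grab_frame(name): name is "scene" or "top"; returns a dict with "image" (420x560x3 uint8, blue, green, red), "K" (3x3 intrinsics, pixels), "origin" and "orientation" of the camera in the world. Camera axes: x right, y up, looking along -z (the intrinsics and any distortion apply to the point x, -y, -z); pixel columns grow to the right and rows downward; lengths in m; the calibration is good to about 2 mm. A picture is of the moment at which its call begins. There is no depth.
- hand_in(): hands the job in; it is judged then, once.
Trained networks look in a picture, given as the dict that the camera call returned (one of the last four; its "shot" number tells which), for a name from the list of things; names that differ only in an ending like _2 or _b are one class to them, and where a whole thing is asked for, a point or a joint stands for the part that bears it (a point fixed in the world has none). Each returns a list of dicts, best first, with "confidence" (0 to 1); they miss things now and then, are a little off and sometimes report something else, mostly with a low value. They report only what shows in the picture. A call takes as long as a camera call.
- look_for(picture, label): "box" ([left, top, right, bottom] as shares, 0 to 1, of the picture: columns of its width, rows of its height, round what is visible of it).
The state is a dict: "time": time; "q": joint angles; "dq": joint speeds; "effort": joint torques, N m; "position": TCP position; "ee_rot": TCP orientation; "wrist_force": force on the tool from outside, world axes, zero at the start; "moment": the same for the moment, N m; "grip_width": opening from 0.0 (shut) to 1.0 (fully open); "finger_force": force on a finger pad.
Only numpy, scipy, OpenCV 4.12 (cv2) and the standard library are available. Lean on these libraries where they do the work, as an engineer would, in place of code of your own. Each camera call takes 0.05 s, during which the arm holds its last target. There are 200 camera calls.

## Working session

There is one attempt and no reset: what is moved stays moved. The work goes in short steps, Python scripts to look and compute and a tool call to move; the robot and the scene stay as the last step left them, time stands still between calls to the robot, and variables do not carry over. Pictures are saved under pics/ and viewed, at most 10 in all, crops included, and the job is handed in when it is done.

Besides the shell and the picture viewer there is one more tool, called after "Emit:" as a command line: name --argument value ..., lists and objects as JSON in quotes. jog_arm: Moves the arm, as the interface text tells. Its arguments: {"type":"object","properties":{"dr":{"type":"array","items":{"type":"array","items":{"type":"number"}}},"delta_pos":{"type":"array","items":{"type":"array","items":{"type":"number"}}},"claw":{"type":"array","items":{"type":"number"}}},"required":["dr","delta_pos","claw"]}

```bash
mkdir -p pics; cat > h.py <<'E'
import numpy as np, cv2
from scipy.spatial.transform import Rotation as R
from workcell import get_state, grab_frame, hand_in, look_for
def rot(o):
    o=np.array(o,float)
    if o.shape==(3,3): return o
    return R.from_rotvec(o).as_matrix() if o.size==3 else R.from_quat(o).as_matrix()
def ray(f,u,v):
    d=np.linalg.inv(f["K"])@[u,v,1]; d=np.array([d[0],-d[1],-d[2]])
    return np.array(f["origin"]),rot(f["orientation"])@d
def at_z(f,u,v,z):
    o,d=ray(f,u,v); return o+d*(z-o[2])/d[2]
def proj(f,p):
    c=rot(f["orientation"]).T@(np.array(p)-f["origin"]); c=np.array([c[0],-c[1],-c[2]]); k=f["K"]@c; return k[:2]/k[2]
E
python3 - <<'E'
from h import *
for n in ("scene","top"):
    f=grab_frame(n); cv2.imwrite(f"pics/{n}0.png",f["image"])
    print(n,[k for k in f],f["K"],f["origin"],f["orientation"])
    for l in ("supply","button_top","lever_tip","lever_pivot","bore_mouth","plunger_tongue","solenoid","plunger"):
        for r in look_for(f,l)[:1]:
            b=np.array(r["box"])*[560,420,560,420]; print(l,r["confidence"],b.round(1))
print(get_state())
E
```

```text
scene ['image', 'K', 'origin', 'orientation', 'shot'] [[543.93845559   0.         269.91573778]
 [  0.         543.93845559 213.65455147]
 [  0.           0.           1.        ]] [1.44833227 0.38485222 0.92461764] [0.55913095 0.82514941 1.78930239]
supply 0.76 [276.6 225.4 349.4 290.1]
button_top 0.53 [328.4 235.4 338.3 245.6]
lever_tip 0.49 [299.5 224.2 306.8 244.1]
lever_pivot 0.92 [274.8 223.2 352.7 286.9]
bore_mouth 0.6 [139.1 188.7 184.7 243. ]
plunger_tongue 0.78 [145.9 181.  158.8 200. ]
solenoid 0.58 [137.1 196.6 189.1 245.8]
plunger 0.73 [146.6 181.8 163.3 201.6]
top ['image', 'K', 'origin', 'orientation', 'shot'] [[508.95645626   0.         277.76556259]
 [  0.         508.95645626 211.20835416]
 [  0.           0.           1.        ]] [0.30290723 0.03961976 1.25468287] [ 0.15519827 -0.1447293  -1.56983054]
supply 0.89 [198.  162.4 266.9 222.9]
button_top 0.34 [226.4  93.8 259.1 152.7]
lever_tip 0.56 [239.2 171.8 244.4 184.6]
lever_pivot 0.93 [195.7 160.1 267.7 224.4]
bore_mouth 0.92 [368.7 164.2 412.8 216.9]
solenoid 0.81 [368.1 165.3 412.5 213.9]
plunger 0.57 [396.5 170.  405.5 186.5]
{'time': 0.9, 'q': array([-1.18089529e+00,  2.63880436e-01,  1.60398166e+00, -1.01821210e-06,
        1.27373613e+00, -3.69071846e-02]), 'dq': array([-0.00019689,  0.00071664,  0.00093946, -0.00260895, -0.00117912,
        0.00203745]), 'effort': array([ 7.78663962e-04, -5.02036536e+01, -3.57262623e+01,  7.30482372e-02,
        1.82201969e-02, -2.11777893e-05]), 'position': array([ 0.27941854, -0.61444234,  0.20462884]), 'ee_rot': array([-3.07032230e+00, -6.65350992e-01,  3.04299378e-06]), 'wrist_force': array([0.04348681, 0.26510905, 0.44411024]), 'moment': array([-0.04995267,  0.04945947,  0.02206425]), 'finger_force': 0.0, 'grip_width': 1.0003800559738203}
```

View pics/scene0.png

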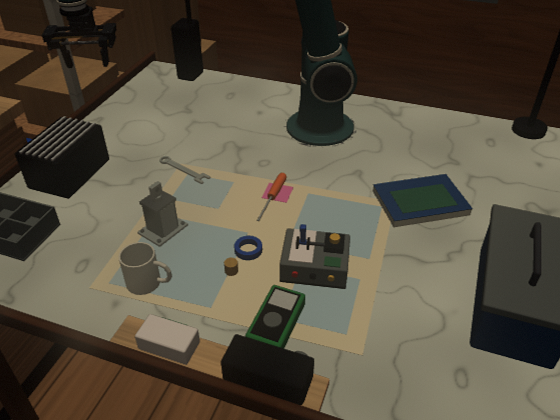

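View pics/top0.png

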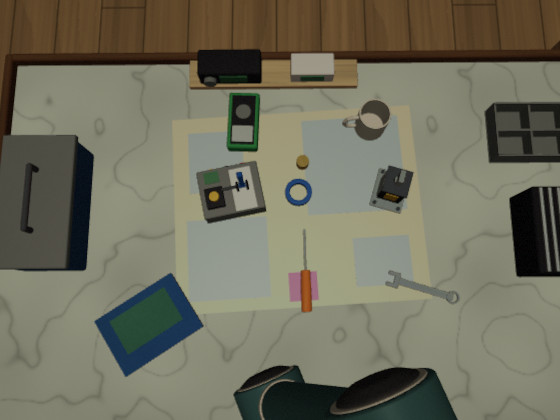

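The scene shows the supply at about (315,257), with the lever at (303,234) and the button at (335,240); the solenoid is at (160,215). In the top view, the supply is at (231,192), with the button at (214,197) and the lever at (240,180), and the solenoid is at (394,187). Next I'll enlarge these areas.

```bash
python3 - <<'E'
from h import *
t=cv2.imread("pics/top0.png"); s=cv2.imread("pics/scene0.png")
def c(im,x,y): return cv2.resize(im[y:y+75,x:x+100],None,fx=4,fy=4,interpolation=cv2.INTER_CUBIC)
a=np.vstack([np.hstack([c(t,180,155),c(t,345,150)]),np.hstack([c(s,265,215),c(s,115,175)])])
a=cv2.convertScaleAbs(a,alpha=1.5)
cv2.imwrite("pics/crop.png",a)
E
```

```text
(no output)
```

View pics/crop.png

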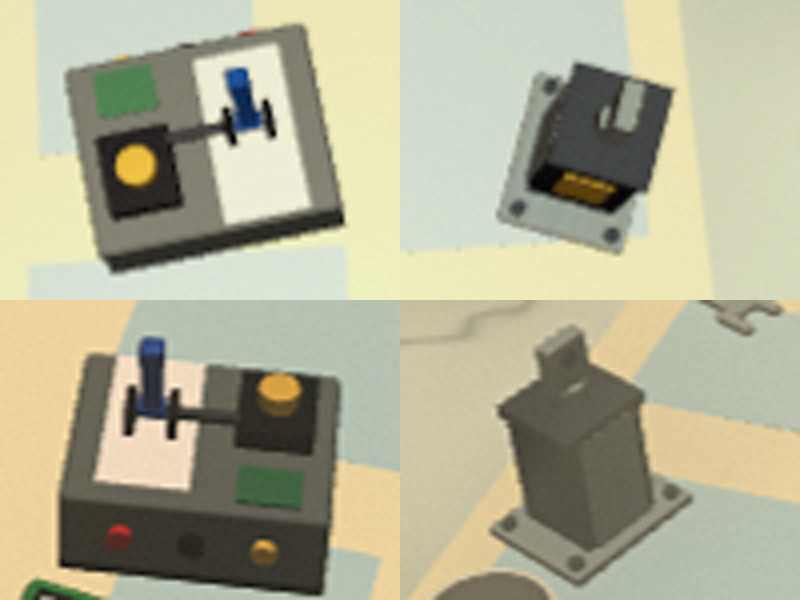

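```bash
cat > fit.py <<'E'
from h import *
from scipy.optimize import least_squares
F={"t":grab_frame("top"),"s":grab_frame("scene")}
OFF={"tA":(180,155,0,0),"tB":(345,150,400,0),"sA":(265,215,0,300),"sB":(115,175,400,300)}
def px(w,u,v): x,y,a,b=OFF[w]; return np.array([x+(u-a)/4,y+(v-b)/4])-.375
def W(p,l): c,s=np.cos(p[2]),np.sin(p[2]); return [p[0]+c*l[0]-s*l[1],p[1]+s*l[0]+c*l[1],l[2]]
def fit(obs,p0):
    f=lambda p:np.concatenate([proj(F[w[0]],W(p,np.array(l)/1e3))-px(w,u,v) for w,u,v,l in obs])
    r=least_squares(f,p0,loss="soft_l1"); print(r.x.round(4)); print(r.fun.reshape(-1,2).round(1).tolist()); return r.x
E
cat > m.py <<'E'
from fit import *
A=[("tA",67,72,(60,75,60)),("tA",303,27,(60,-75,60)),("tA",343,210,(-60,-75,60)),("tA",105,258,(-60,75,60)),("tA",135,165,(-15,40,88)),
("sA",95,353,(-60,-75,60)),("sA",340,380,(-60,75,60)),("sA",328,527,(60,75,60)),("sA",65,493,(60,-75,60)),("sA",280,386,(-15,40,88))]
a=fit(A,[.4,.15,.2])
B=[("tB",538,72,(50,40,8)),("tB",497,217,(-50,40,8)),("tB",620,253,(-50,-40,8)),("tB",575,63,(32,30,98)),("tB",673,90,(32,-30,98)),
("sB",690,492,(50,40,8)),("sB",490,535,(50,-40,8)) ,("sB",580,580,(50,40,8)),("sB",575,445,(32,30,98)),("sB",498,408,(32,-30,98)),("sB",643,393,(-32,30,98))]
B[5]=("sB",690,492,(-50,40,8))
b=fit(B,[.3,-.25,-.2])
print("button",W(a,(-.015,.04,.088)),"bore",W(b,(0,0,.098)))
im=cv2.imread("pics/crop.png")
def draw(w,p):
    u=proj(F[w[0]],p)+.375; x,y,a_,b_=OFF[w]; return tuple(int(i) for i in ((u[0]-x)*4+a_,(u[1]-y)*4+b_))
for w in("tA","sA"):
    # lever pivot px guess x=0
    for q in ((0,-.03,.076),(.0106,-.03,.126),(.0125,-.03,.135)): cv2.circle(im,draw(w,W(a,q)),2,(0,0,255),-1)
for w in("tB","sB"):
    P=[draw(w,W(b,(i,j,.144))) for i,j in((.015,.006),(.015,-.006),(-.015,-.006),(-.015,.006))]
    cv2.polylines(im,[np.array(P)],True,(0,0,255),1); cv2.circle(im,draw(w,W(b,(0,0,.098))),2,(0,255,0),-1)
cv2.imwrite("pics/ov.png",im)
E
python3 m.py
```

```text
[0.5888 0.1633 0.1944]
[[-1.6, -1.2], [0.0, -1.7], [-0.6, -0.2], [-2.7, -0.0], [-0.6, -0.2], [-2.3, -1.9], [0.2, -2.0], [0.2, -1.5], [-2.5, -0.7], [-0.5, -0.8]]
[ 0.5975 -0.2318 -0.2847]
[[-0.9, -0.7], [-0.3, 0.2], [0.1, -0.1], [-0.7, -0.7], [-0.3, -0.7], [0.7, -0.6], [-0.4, -2.4], [-0.2, -0.4], [-2.0, -0.4], [-0.3, -0.7], [0.3, -1.3]]
button [np.float64(0.5664056894877451), np.float64(0.19969262413561834), 0.088] bore [np.float64(0.5975352990465774), np.float64(-0.23179555903239268), 0.098]
```

View pics/ov.png

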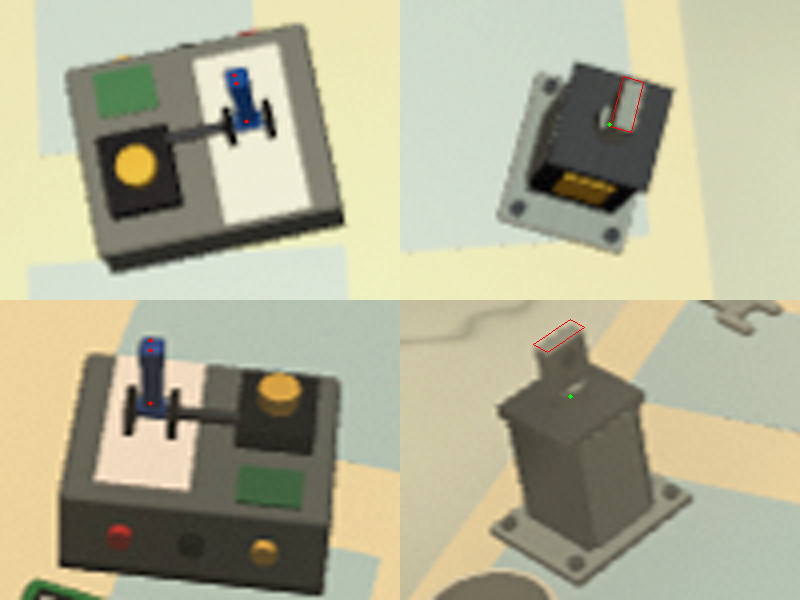

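The overlay matches both views: the fitted poses land on the lever, bore and tongue. I'll move above the button with the gripper shut.

Emit:
jog_arm --dr '[[0,0,-0.9],[0,0,-0.9],[0,0,-0.9],[0,0,-0.9],[0,0,-0.9]]' --delta_pos '[[0.019,0.054,0],[0.019,0.054,0],[0.019,0.054,0],[0.019,0.054,0],[0.019,0.054,0]]' --claw '[1,1,1,1,1]'

```text
time: 1.62
position: [0.3748, -0.3428, 0.2049]
ee_rot: [3.094, 0.543, 0.001]
wrist_force: [0.8, 0.3, 0.0]
grip_width: 0.459
finger_force: 0.0
```

Emit:
jog_arm --dr '[[0,0,-0.9],[0,0,-0.9],[0,0,-0.9],[0,0,-0.9],[0,0,-0.9]]' --delta_pos '[[0.019,0.054,0],[0.019,0.054,0],[0.019,0.054,0],[0.019,0.054,0],[0.019,0.054,0]]' --claw '[1,1,1,1,1]'

```text
time: 2.25
position: [0.4699, -0.0727, 0.2051]
ee_rot: [3.113, 0.421, 0.002]
wrist_force: [0.8, -0.2, -0.0]
grip_width: 0.005
finger_force: 0.0
```

Emit:
jog_arm --dr '[[0,0,-0.9],[0,0,-0.9],[0,0,-0.9],[0,0,-0.9],[0,0,-0.9]]' --delta_pos '[[0.019,0.054,0],[0.019,0.054,0],[0.019,0.054,0],[0.019,0.054,0],[0.019,0.054,0]]' --claw '[1,1,1,1,1]'

```text
time: 2.88
position: [0.5649, 0.1975, 0.2049]
ee_rot: [3.127, 0.299, 0.001]
wrist_force: [0.7, -0.6, 1.3]
grip_width: 0.005
finger_force: 0.0
```

Emit:
jog_arm --dr '[[0,0,0],[0,0,0],[0,0,0],[0,0,0],[0,0,0]]' --delta_pos '[[0.001,0.002,-0.05],[0,0,-0.045],[0,0,-0.016],[0,0,-0.006],[0,0,-0.002]]' --claw '[1,1,1,1,1]'

```text
time: 3.5
position: [0.5667, 0.1977, 0.0871]
ee_rot: [-3.127, -0.299, -0.004]
wrist_force: [-0.3, -0.0, 0.4]
grip_width: 0.006
finger_force: 0.0
```

```bash
python3 - <<'E'
from h import *
t=grab_frame("top")["image"]; s=grab_frame("scene")["image"]
def c(im,x,y): return cv2.resize(im[y:y+75,x:x+100],None,fx=4,fy=4,interpolation=cv2.INTER_CUBIC)
cv2.imwrite("pics/press.png",cv2.convertScaleAbs(np.hstack([c(t,180,155),c(s,265,215)]),alpha=1.5)); print(get_state()["wrist_force"],get_state()["position"])
E
```

```text
[ 0.01045482 -0.39252836 -0.2133161 ] [0.56683636 0.19771935 0.08744098]
```

View pics/press.png

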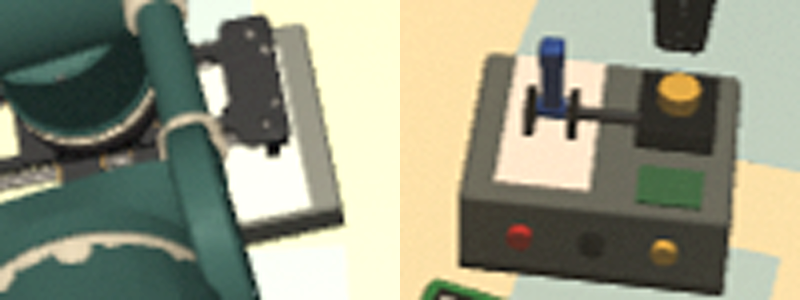

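The lever is still up. In the scene crop the fingertip at (683,50) sits above or behind the button at (680,85), and there's no contact force. I'll check the projection.

```bash
python3 - <<'E'
from h import *
f=grab_frame("scene"); p=get_state()["position"]
for d in ((0,0,0),(0,0,.015),(-.03,0,0)):
    u=proj(f,p+np.array(d)); print(d,u,((u+.375-[265,215])*4))
for l in ("button_top",):
    for r in look_for(f,l)[:2]:
        b=np.array(r["box"])*[560,420,560,420]; print(l,r["confidence"],(b-[265,215,265,215])*4)
print(get_state()["q"],get_state()["time"])
E
```

```text
(0, 0, 0) [333.24417205 235.41000512] [274.47668822  83.14002048]
(0, 0, 0.015) [333.69166889 230.49193108] [276.26667556  63.46772432]
(-0.03, 0, 0) [336.77230025 226.95314716] [288.58920098  49.31258866]
button_top 0.63 [ 57.312  34.768 334.4   288.448]
button_top 0.43 [253.536  77.608 302.368 114.4  ]
[2.94227241e-01 2.20655636e-01 1.88464445e+00 4.65268587e-05
 1.03334621e+00 1.67417540e+00] 3.7
```

```bash
python3 - <<'E'
from h import *
f=grab_frame("scene"); s=f["image"]
a=cv2.resize(s[150:270,265:385],None,fx=5,fy=5,interpolation=cv2.INTER_CUBIC)
a=cv2.convertScaleAbs(a,alpha=2.2,beta=10)
p=get_state()["position"]
for h in (0,.019,.064):
    u=(proj(f,p+np.array([0,0,h]))+.4-[265,150])*5; cv2.circle(a,tuple(int(x) for x in u),2,(0,0,255),-1)
cv2.imwrite("pics/z.png",a)
E
```

```text
(no output)
```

View pics/z.png

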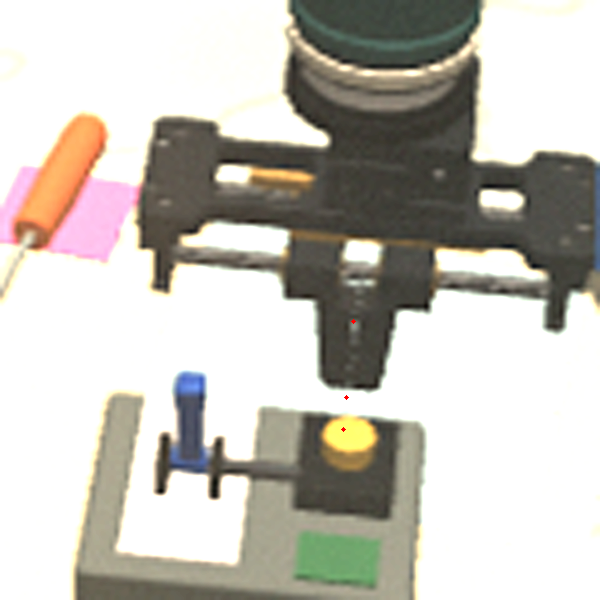

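The fingertip shows at zoom pixel (352,385), while the projected TCP is at (343,430), so about 9 image pixels apart. I'll check the frames against the robot base and the arm.

```bash
python3 - <<'E'
from h import *
s=grab_frame("scene"); t=grab_frame("top")
print("base scene",proj(s,[0,0,0]),"top",proj(t,[0,0,0]))
print(s["origin"],s["orientation"],t["origin"],t["orientation"],s["K"][0],t["K"][0])
# triangulate the fingertip: rays from scene tip px
u=np.array([265+352/5,150+385/5])-.4
for z in (.088,.1,.115): print(z,at_z(s,*u,z))
st=get_state(); print(st["position"],st["wrist_force"],st["effort"].round(2))
for r in look_for(t,"button_top")[:2]: print(r)
E
```

```text
base scene [319.09794259 126.37485863] top [299.23111539 443.2157336 ]
[1.44833227 0.38485222 0.92461764] [0.55913095 0.82514941 1.78930239] [0.30290723 0.03961976 1.25468287] [ 0.15519827 -0.1447293  -1.56983054] [543.93845559   0.         269.91573778] [508.95645626   0.         277.76556259]
0.088 [0.53759583 0.19375931 0.088     ]
0.1 [0.55065895 0.19650025 0.1       ]
0.115 [0.56698785 0.19992642 0.115     ]
[0.56602854 0.19767542 0.08658081] [-0.58146106 -0.60374115 -0.0939052 ] [-2.000e-02 -4.443e+01 -3.226e+01  1.000e-02 -9.000e-02  0.000e+00]
```

By vision the tip is right over the button but about 27 mm above where the reported z puts it, and no force confirms that. I'll feel my way down.

Emit:
jog_arm --dr '[[0,0,0],[0,0,0],[0,0,0],[0,0,0],[0,0,0]]' --delta_pos '[[0,0,-0.006],[0,0,-0.006],[0,0,-0.004],[0,0,-0.004],[0,0,0]]' --claw '[1,1,1,1,1]'

```text
time: 4.53
position: [0.565, 0.1974, 0.065]
ee_rot: [3.127, 0.3, -0.002]
wrist_force: [0.7, 0.8, -0.3]
grip_width: 0.008
finger_force: 0.0
```

Emit:
jog_arm --dr '[[0,0,0],[0,0,0],[0,0,0],[0,0,0]]' --delta_pos '[[0,0.002,-0.003],[0,0,-0.003],[0,0,-0.001],[0,0,0]]' --claw '[1,1,1,1]'

```text
time: 5.03
position: [0.5653, 0.1995, 0.0585]
ee_rot: [3.127, 0.3, -0.0]
wrist_force: [-0.6, 0.2, -0.6]
grip_width: 0.007
finger_force: 0.0
```

```bash
python3 - <<'E'
from h import *
f=grab_frame("scene"); s=f["image"]
a=cv2.resize(s[150:270,265:385],None,fx=5,fy=5,interpolation=cv2.INTER_CUBIC)
a=cv2.convertScaleAbs(a,alpha=2.2,beta=10)
cv2.imwrite("pics/z2.png",a); print(get_state()["wrist_force"],get_state()["position"])
E
```

```text
[ 0.04721365 -0.53888966  0.05446393] [0.56542564 0.19953893 0.05860229]
```

View pics/z2.png

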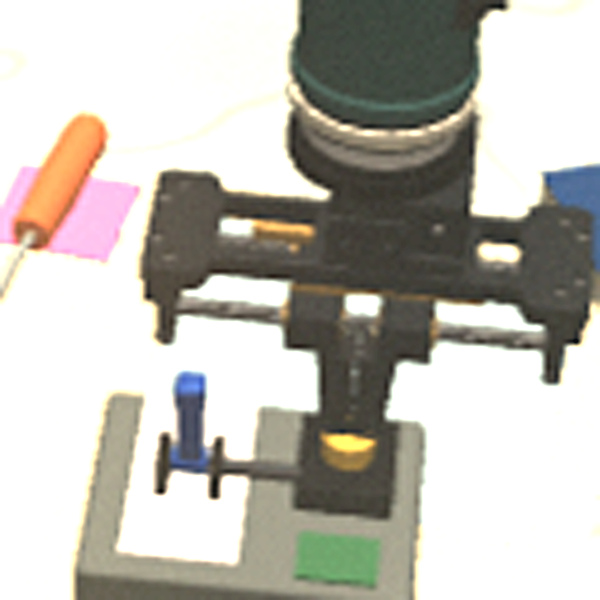

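The fingertip (353,433) is now right at the button top (348,440). I'll press on.

Emit:
jog_arm --dr '[[0,0,0],[0,0,0],[0,0,0]]' --delta_pos '[[0.002,0,-0.002],[0,0,-0.002],[0,0,0]]' --claw '[1,1,1]'

```text
time: 5.45
position: [0.5674, 0.1995, 0.0544]
ee_rot: [3.127, 0.3, -0.0]
wrist_force: [-0.6, 0.0, 0.4]
grip_width: 0.003
finger_force: 0.0
```

Emit:
jog_arm --dr '[[0,0,0],[0,0,0],[0,0,0]]' --delta_pos '[[0,0,-0.002],[0,0,0],[0,0,0]]' --claw '[1,1,1]'

```text
time: 5.82
position: [0.5675, 0.1996, 0.0527]
ee_rot: [3.127, 0.3, 0.0]
wrist_force: [0.1, -0.3, 1.6]
grip_width: 0.002
finger_force: 0.7
```

```bash
cat > lv.py <<'E'
from h import *
s=grab_frame("scene")["image"].astype(int)[215:260,280:330]
m=(s[...,0]>s[...,2]+35)&(s[...,0]>s[...,1]+25)
v,u=np.nonzero(m); print("blue",m.sum(),(u.min()+280,u.max()+280,v.min()+215,v.max()+215) if m.any() else 0)
print(get_state()["wrist_force"].round(2),get_state()["position"].round(4))
E
python3 lv.py
```

```text
blue 23 (np.int64(301), np.int64(305), np.int64(223), np.int64(242))
[-0.07  0.61  0.91] [0.5675 0.1996 0.0528]
```

Emit:
jog_arm --dr '[[0,0,0],[0,0,0]]' --delta_pos '[[0,0,-0.002],[0,0,0]]' --claw '[1,1]'

```text
time: 6.12
position: [0.5675, 0.1996, 0.0506]
ee_rot: [-3.127, -0.3, -0.0]
wrist_force: [0.2, -0.1, 1.4]
grip_width: 0.006
finger_force: 1.0
```

```bash
python3 lv.py
```

```text
blue 26 (np.int64(299), np.int64(306), np.int64(218), np.int64(242))
[0.38 0.29 1.63] [0.5675 0.1996 0.0506]
```

Emit:
jog_arm --dr '[[0,0,0],[0,0,0],[0,0,0]]' --delta_pos '[[0,0,0],[0,0,0],[0,0,0]]' --claw '[1,1,1]'

```text
time: 6.55
position: [0.5675, 0.1996, 0.0507]
ee_rot: [-3.127, -0.3, -0.0]
wrist_force: [0.4, 0.5, 2.1]
grip_width: 0.007
finger_force: 1.0
```

```bash
python3 lv.py
```

```text
blue 115 (np.int64(299), np.int64(307), np.int64(218), np.int64(242))
[0.39 0.29 2.49] [0.5675 0.1996 0.0507]
```

Emit:
jog_arm --dr '[[0,0,0],[0,0,0],[0,0,0],[0,0,0],[0,0,0]]' --delta_pos '[[0,0,0.04],[0,0,0.035],[-0.009,-0.037,0],[-0.01,-0.038,0],[0,0,0]]' --claw '[1,1,0.1,0.1,0.1]'

```text
time: 7.22
position: [0.5472, 0.1227, 0.1251]
ee_rot: [3.127, 0.296, -0.002]
wrist_force: [-0.4, 0.3, 0.8]
grip_width: 0.319
finger_force: 0.0
```

```bash
python3 - <<'E'
from h import *
f=grab_frame("scene"); s=f["image"]
a=cv2.resize(s[150:270,245:365],None,fx=5,fy=5,interpolation=cv2.INTER_CUBIC)
a=cv2.convertScaleAbs(a,alpha=2.2,beta=10)
def d(p,c):
    u=(proj(f,p)+.4-[245,150])*5; cv2.circle(a,tuple(int(x) for x in u),2,c,-1)
d([.5485,.1248,.095],(0,0,255))
p=get_state()["position"]; d(p+[0,0,.031],(0,255,0))
cv2.imwrite("pics/z3.png",a); print(p,get_state()["grip_width"])
E
```

```text
[0.54786497 0.12382511 0.12524357] 0.3703966494304444
```

View pics/z3.png

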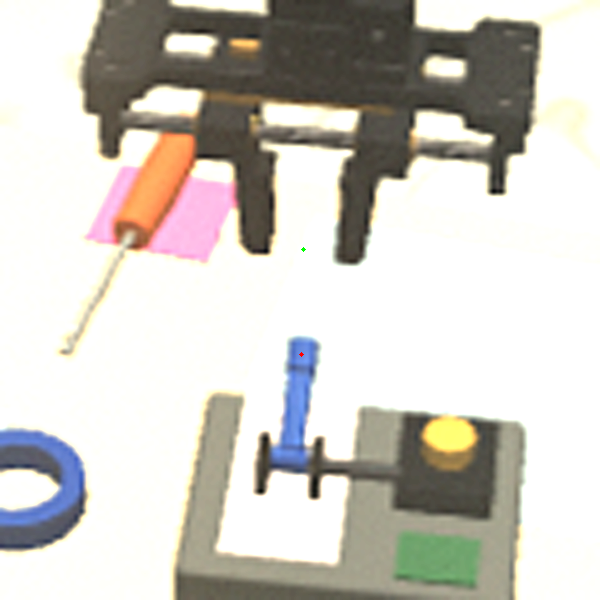

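The lever is confirmed dropped, and the red dot (predicted tip) lies on it at (302,354). The fingers are centred at (304,256). I'll descend and grip.

Emit:
jog_arm --dr '[[0,0,0],[0,0,0],[0,0,0],[0,0,0],[0,0,0]]' --delta_pos '[[0,0,-0.03],[0,0,-0.03],[0,0,-0.013],[0,0,-0.005],[0,0,0]]' --claw '[0.1,0.1,0.1,0.1,0.1]'

```text
time: 7.9
position: [0.5489, 0.125, 0.048]
ee_rot: [-3.127, -0.3, -0.001]
wrist_force: [-0.0, 0.0, -0.1]
grip_width: 0.448
finger_force: 0.0
```

Emit:
jog_arm --dr '[[0,0,0],[0,0,0],[0,0,0],[0,0,0],[0,0,0]]' --delta_pos '[[0,0,0],[0,0,0],[0,0,0],[0,0,0],[0,0,0]]' --claw '[0.5,1,1,1,1]'

```text
time: 8.52
position: [0.5489, 0.1245, 0.0482]
ee_rot: [3.127, 0.3, 0.001]
wrist_force: [0.2, -1.3, 3.5]
grip_width: 0.153
finger_force: 30.0
```

Gripped at about 13.5 mm, which matches the lever's 14 mm. Now I'll swing it along the arc.

Emit:
jog_arm --dr '[[0,0,0],[0,0,0],[0,0,0],[0,0,0],[0,0,0]]' --delta_pos '[[0.0032,0.0006,0.0065],[0.0038,0.0008,0.0058],[0.0046,0.0009,0.0053],[0.0054,0.0011,0.0046],[0.006,0.0011,0.0037]]' --claw '[1,1,1,1,1]'

```text
time: 9.15
position: [0.5704, 0.1289, 0.0736]
ee_rot: [3.127, 0.3, -0.005]
wrist_force: [-4.6, -1.2, -1.9]
grip_width: 0.156
finger_force: 30.0
```

Emit:
jog_arm --dr '[[0,0,0],[0,0,0],[0,0,0],[0,0,0],[0,0,0]]' --delta_pos '[[0.0064,0.0013,0.0029],[0.0067,0.0013,0.002],[0.0068,0.0014,0.001],[0.007,0.0014,0],[0.005,0.001,-0.0005]]' --claw '[1,1,1,1,1]'

```text
time: 9.78
position: [0.6044, 0.1359, 0.0804]
ee_rot: [-3.127, -0.3, -0.002]
wrist_force: [-3.5, -1.1, 3.7]
grip_width: 0.153
finger_force: 30.0
```

Emit:
jog_arm --dr '[[0,0,0],[0,0,0],[0,0,0],[0,0,0],[0,0,0]]' --delta_pos '[[0,0,0],[0,0,0],[0,0,0],[0,0,0.02],[0,0,0.05]]' --claw '[0.1,0.1,0.1,0.1,0.1]'

```text
time: 10.4
position: [0.6011, 0.135, 0.1476]
ee_rot: [3.127, 0.3, -0.009]
wrist_force: [1.1, 0.7, -0.2]
grip_width: 0.455
finger_force: 0.0
```

Emit:
jog_arm --dr '[[0,0,-5.5],[0,0,-5.5],[0,0,-5.5],[0,0,-5.5],[0,0,-5.5]]' --delta_pos '[[0,-0.02,0.03],[0,-0.0625,0.01],[0,-0.0625,0],[-0.0,-0.0625,0],[-0.003,-0.0625,0]]' --claw '[0.1,0.1,0.1,0.1,0.1]'

```text
time: 11.02
position: [0.6009, -0.1357, 0.1909]
ee_rot: [3.108, -0.456, 0.005]
wrist_force: [0.7, 0.1, -0.3]
grip_width: 0.45
finger_force: 0.0
```

```bash
python3 lv.py; python3 - <<'E'
from h import *
f=grab_frame("scene"); s=f["image"]
a=cv2.resize(s[150:270,115:355],None,fx=3.3,fy=3.3,interpolation=cv2.INTER_CUBIC)
a=cv2.convertScaleAbs(a,alpha=1.8,beta=10)
cv2.imwrite("pics/z4.png",a); print(get_state()["position"],get_state()["ee_rot"])
E
```

```text
blue 20 (np.int64(300), np.int64(305), np.int64(225), np.int64(228))
[ 0.06 -3.54  1.01] [ 0.6001 -0.1437  0.1909]
[ 0.60026869 -0.13982928  0.19065078] [ 3.10455051 -0.46312324  0.00410144]
```

View pics/z4.png

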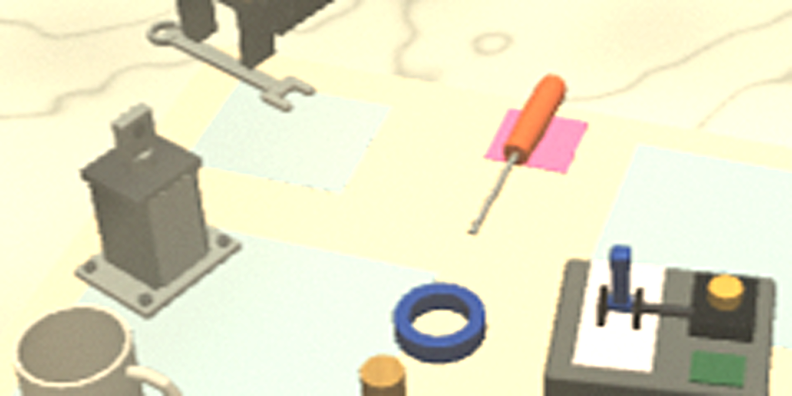

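The lever stands up by itself at (620,275), and the plunger tongue is at (133,128). Moving over to the solenoid.

Emit:
jog_arm --dr '[[0,0,0],[0,0,0],[0,0,0],[0,0,0],[0,0,0]]' --delta_pos '[[-0.001,-0.045,0],[-0.001,-0.03,0],[0,-0.015,0],[0,0,0],[0,0,0]]' --claw '[0.1,0.1,0.1,0.1,0.1]'

```text
time: 11.75
position: [0.5985, -0.2224, 0.189]
ee_rot: [-3.108, 0.451, -0.0]
wrist_force: [-0.3, -0.4, 0.2]
grip_width: 0.449
finger_force: 0.0
```

```bash
cat > v.py <<'E'
from h import *
import sys
f=grab_frame("scene"); s=f["image"]
a=cv2.resize(s[130:250,100:220],None,fx=5,fy=5,interpolation=cv2.INTER_CUBIC)
a=cv2.convertScaleAbs(a,alpha=1.8,beta=10)
def d(p,c):
    u=(proj(f,p)+.4-[100,130])*5; cv2.circle(a,tuple(int(x) for x in u),2,c,-1)
p=get_state()["position"]
d(p+[0,0,.031],(0,255,0)); d([.5975,-.2318,.144],(0,0,255)); d([.5975,-.2318,.098],(0,0,255)); 
cv2.imwrite(sys.argv[1],a); print(p,get_state()["ee_rot"],get_state()["wrist_force"])
E
python3 v.py pics/z5.png
```

```text
[ 0.59847151 -0.22232303  0.18889638] [-3.10866397e+00  4.49983676e-01  1.07356339e-04] [ 0.25051505 -0.78784657 -0.18210922]
```

View pics/z5.png

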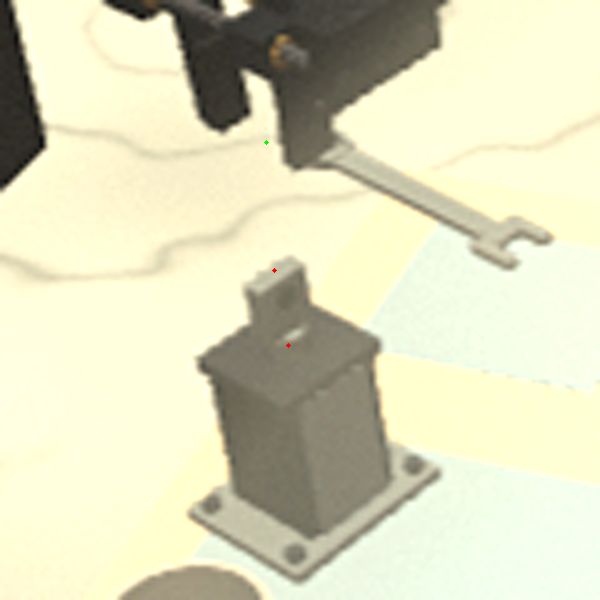

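The fingers' midpoint is at (260,147) and the tongue top at (275,275), which agrees with the dots. I'll line up, descend and watch the force.

Emit:
jog_arm --dr '[[0,0,0.3],[0,0,0],[0,0,0],[0,0,0],[0,0,0]]' --delta_pos '[[-0.001,-0.0095,0],[0,0,-0.03],[0,0,-0.03],[0,0,-0.015],[0,0,0]]' --claw '[0.1,0.1,0.1,0.1,0.1]'

```text
time: 12.42
position: [0.5964, -0.2327, 0.1124]
ee_rot: [-3.109, 0.443, 0.004]
wrist_force: [-0.2, 0.0, -1.3]
grip_width: 0.452
finger_force: 0.0
```

Emit:
jog_arm --dr '[[0,0,0],[0,0,0],[0,0,0],[0,0,0]]' --delta_pos '[[0,0,-0.015],[0,0,-0.01],[0,0,-0.008],[0,0,0]]' --claw '[0.1,0.1,0.1,0.1]'

```text
time: 12.92
position: [0.5967, -0.2329, 0.0798]
ee_rot: [-3.11, 0.444, 0.003]
wrist_force: [-0.3, -0.5, -0.3]
grip_width: 0.451
finger_force: 0.0
```

Emit:
jog_arm --dr '[[0,0,0],[0,0,0],[0,0,0],[0,0,0]]' --delta_pos '[[0.001,0.001,0],[0,0,0],[0,0,0],[0,0,0]]' --claw '[0.6,0.62,0.66,0.66]'

```text
time: 13.42
position: [0.5985, -0.2323, 0.081]
ee_rot: [3.11, -0.444, 0.001]
wrist_force: [0.1, -0.2, -0.9]
grip_width: 0.175
finger_force: 0.0
```

Emit:
jog_arm --dr '[[0,0,0],[0,0,0],[0,0,0],[0,0,0]]' --delta_pos '[[0,0,0],[0,0,0],[0,0,0],[0,0,0]]' --claw '[0.8,1,1,1]'

```text
time: 13.92
position: [0.5984, -0.2323, 0.0809]
ee_rot: [3.11, -0.444, 0.0]
wrist_force: [0.2, -0.9, 0.7]
grip_width: 0.137
finger_force: 30.0
```

```bash
python3 - <<'E'
from h import *
F=[];M=[]
for i in range(6): grab_frame("top"); s=get_state(); F.append(s["wrist_force"]);M.append(s["moment"])
print(np.mean(F,0).round(2),np.std(F,0).round(2),np.mean(M,0).round(3),s["position"].round(4),s["ee_rot"].round(3),s["grip_width"],s["time"])
E
```

```text
[ 0.03 -0.76  1.14] [0.22 0.36 0.52] [-0.143  0.063  0.01 ] [ 0.5984 -0.2323  0.0809] [ 3.11  -0.444  0.   ] 0.1317743613571652 14.225
```

It's gripped at 11.6 mm with almost no side force. I'll draw it up slowly.

Emit:
jog_arm --dr '[[0,0,0],[0,0,0],[0,0,0],[0,0,0],[0,0,0]]' --delta_pos '[[0,0,0.002],[0,0,0.003],[0,0,0.003],[0,0,0.003],[0,0,0]]' --claw '[1,1,1,1,1]'

```text
time: 14.85
position: [0.5985, -0.232, 0.0922]
ee_rot: [-3.11, 0.444, -0.001]
wrist_force: [0.1, -0.0, -1.6]
grip_width: 0.131
finger_force: 30.0
```

Emit:
jog_arm --dr '[[0,0,0],[0,0,0],[0,0,0],[0,0,0],[0,0,0]]' --delta_pos '[[0,0,0.003],[0,0,0.003],[0,0,0.003],[0,0,0.003],[0,0,0]]' --claw '[1,1,1,1,1]'

```text
time: 15.48
position: [0.5986, -0.2323, 0.1043]
ee_rot: [3.11, -0.444, 0.001]
wrist_force: [-0.3, -0.1, -2.7]
grip_width: 0.133
finger_force: 30.0
```

Emit:
jog_arm --dr '[[0,0,0],[0,0,0],[0,0,0],[0,0,0],[0,0,0]]' --delta_pos '[[0,0,0.003],[0,0,0.003],[0,0,0.003],[0,0,0.003],[0,0,0]]' --claw '[1,1,1,1,1]'

```text
time: 16.1
position: [0.5986, -0.2323, 0.1162]
ee_rot: [3.11, -0.444, 0.001]
wrist_force: [0.0, 0.5, -1.9]
grip_width: 0.14
finger_force: 30.0
```

```bash
python3 - <<'E'
from h import *
F=[]
for i in range(5): f=grab_frame("scene"); s=get_state(); F.append(s["wrist_force"])
p=s["position"]; print(np.mean(F,0).round(2),p.round(4),s["ee_rot"].round(3),s["grip_width"],s["time"])
# colour along the vertical rod line, at the front of the rod
im=f["image"]; cam=f["origin"]; d=cam[:2]-p[:2]; d/=np.linalg.norm(d)
for z in np.arange(.090,.135,.003):
    u=proj(f,[.5975+d[0]*.01,-.2318+d[1]*.01,z]); x,y=(u+.5).astype(int); print(round(z,3),(x,y),im[y,x-1:x+2].reshape(-1,3).mean(0).round())
h=cv2.cvtColor(im,cv2.COLOR_BGR2HSV)[170:215,130:185]
b=im[170:215,130:185].astype(int)
m=(b[...,2]>b[...,1]*1.6)&(b[...,2]>60); v,x=np.nonzero(m); print("red",m.sum(),(x.min()+130,x.max()+130,v.min()+170,v.max()+170) if m.any() else 0)
m=(b[...,1]>b[...,0]*1.8)&(b[...,2]>b[...,1])&(b[...,2]<b[...,1]*1.5); print("yellow",m.sum(),np.argwhere(m)[:8].tolist())
for l in ("supply","lever_tip"):
    for r in look_for(f,l)[:1]: print(l,r["confidence"],(np.array(r["box"])*[560,420,560,420]).round(1))
E
python3 lv.py
```

```text
[-0.13 -0.62 -1.54] [ 0.5982 -0.2321  0.1156] [-3.11e+00  4.44e-01  1.00e-03] 0.1322043865472392 16.35
0.09 (np.int64(158), np.int64(204)) [54. 62. 66.]
0.093 (np.int64(158), np.int64(203)) [54. 63. 65.]
0.096 (np.int64(158), np.int64(202)) [53. 62. 65.]
0.099 (np.int64(158), np.int64(201)) [53. 63. 66.]
0.102 (np.int64(158), np.int64(200)) [50. 61. 65.]
0.105 (np.int64(157), np.int64(199)) [40. 49. 72.]
0.108 (np.int64(157), np.int64(198)) [42. 50. 72.]
0.111 (np.int64(157), np.int64(197)) [41. 50. 72.]
0.114 (np.int64(157), np.int64(196)) [48. 57. 71.]
0.117 (np.int64(157), np.int64(195)) [51. 60. 62.]
0.12 (np.int64(156), np.int64(194)) [51. 60. 62.]
0.123 (np.int64(156), np.int64(193)) [50. 60. 63.]
0.126 (np.int64(156), np.int64(192)) [50. 60. 63.]
0.129 (np.int64(156), np.int64(191)) [51. 60. 63.]
0.132 (np.int64(156), np.int64(190)) [51. 60. 63.]
0.135 (np.int64(155), np.int64(189)) [51. 60. 64.]
red 0 0
yellow 0 []
supply 0.65 [277.3 225.  349.  289.8]
lever_tip 0.55 [298.3 221.7 303.3 245.8]
blue 20 (np.int64(300), np.int64(305), np.int64(225), np.int64(228))
[-0.51 -0.16 -1.34] [ 0.5982 -0.2321  0.1156]
```

The red band shows from about z 104 to 115 mm, just as expected for a 35 mm lift, with bare rod below it and no yellow. The lever is still up.

```bash
python3 -c "
from h import *
print(hand_in())"
```

```text
the job is handed in; nothing more can be done
None
```

The job is handed in: I pressed the test button and the lever dropped, then lifted the lever back up, where it stays by itself. The plunger is drawn up about 35 mm with the red band out and the yellow still hidden, and the arm is still gripping and holding it.

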